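# Load a soil cup on the keyed drive of a rotating-cup analyser and shut its hood

### The job

Take the black-lidded metal sample cup that stands on the bench and load it into the round well of the soil analyser: let it down on the drive, turn it with light pressure until the notch in its foot drops over the drive dog and the cup sits level and fully home, and let go of it. Then slide the black hood all the way shut over the cup. Be gentle: the drive gear is locked and delicate, so never push or twist the cup against the analyser with more than 25 N, and leave the soil pot and the two vials where they stand.

Things in the scene. Friction and masses are not known exactly. Their poses are not given: they have to be found in the camera images.
- analyser: White benchtop analyser, 190 mm (its x) by 262 mm (its y), fixed to the bench; origin at the centre of its underside, z up, dark control panel on its -x side. On its grey deck, 66 mm up, are the round well (-y half) and the black hood (+y half at first). A 31 mm high black end wall crosses the deck at the -y end, 64 mm from the well's axis.
- well (a point): Centre of the well's mouth, at deck height; axes as the analyser's. The well is 57.2 mm in diameter and 20 mm deep. A white arrow on the deck, on the -x side of the well, points at it and marks where the motor is switched off; the drive dog then coasts on past the arrow, counter-clockwise seen from above (from -x towards -y).
- well_floor (a point): Centre of the well's floor, a turntable held fast by its gear. On it stands one drive dog: a block 7 mm wide, 15.5 to 23.5 mm off the axis, 6 mm high, top edges chamfered, on a spring (3 N at first, 6 N when pushed in flush). It has stopped 0.4 to 1.5 rad past the arrow; where is not reported. A cup out of register rides on it; over the notch it springs up and blocks turning.
- cup: Round sample cup, 54 mm in diameter, 44 mm high, 0.16 to 0.25 kg: bright metal body, black knurled lid (top 22 mm) with a window that shows soil; origin at the centre of its underside, z up. White lines on lid and side stand over the notch, on its -x side. Fully home its underside is on the well's floor and its top 24 mm above the deck; out of register it rises again when let go.
- notch (a point): The cup's notch, at the middle of its outer edge on the underside: 10 mm wide, 7.5 mm high, 14 mm deep towards the axis, open below and outward, on the cup's -x side; axes as the cup's. The foot's bottom edge has a 3 mm chamfer.
- hood (a joint): Slide of the black hood along the deck towards the analyser's -y: 0 fully open (starts there or up to 12 mm on), 0.134 m fully shut against the end wall; moves with about 2 N. The hood is 102 mm square, 31 mm high, open towards -y and below, with 27 mm of room under its roof above the deck, so only a cup that is fully home passes.
- hood_grip (a point): Middle of the grey grip fin on the hood's roof, 12.5 mm above the roof; the fin is 50 mm long (along the analyser's x), 12 mm thick (along its y) and stands 24 mm above the roof. Moves with the hood; axes as the analyser's.
- soil_pot_4: Lidded pot of soil, 75 mm across and 50 mm high, origin at the centre of its underside; to be left alone.
- vial_1: Snap-cap vial with yellow cap, 26 mm across and 58 mm high, origin at the centre of its underside; to be left alone.
- vial_3: Snap-cap vial with blue cap, 26 mm across and 58 mm high, origin at the centre of its underside; to be left alone.
Things that resemble listed ones, but are neither listed nor needed, are in the scene too. Leave any red look-alike of the cup alone.

How it is judged:
On the way, in this order (a step that is already met when the one before it is completed fails the run):
1. the cup sits level and fully home in the well, notch over the dog, let go (z of cup in the frame of analyser below 0.0478 m and horizontal distance between cup and well below 0.004 m and angle between cup's own z axis and vertical below 0.03 rad and contact force between the fingers and cup below 0.2 N), for 0.3 s.
2. the hood is fully shut over the cup (value of joint hood above 0.129 m), for 0.2 s.
At the end, for the whole second after the job is handed in: The cup is at rest, home in the well: its underside at most 1.8 mm above the turntable, its axis within 4 mm of the well's, tilted less than 0.03 rad; the hood is within 5 mm of fully shut (z of cup in the frame of analyser below 0.0478 m and horizontal distance between cup and well below 0.004 m and angle between cup's own z axis and vertical below 0.03 rad and value of joint hood above 0.129 m and linear speed of cup below 0.01 m/s); the robot touches nothing.
It fails at once if the cup pressed or twisted against the analyser with more than 25 N (contact force between cup and analyser above 25 N).
It fails at once if the soil pot moved by more than 10 mm (distance of soil_pot_4 from where it was at the start of the episode above 0.01 m).
It fails at once if the yellow-capped vial moved by more than 10 mm (distance of vial_1 from where it was at the start of the episode above 0.01 m).
It fails at once if the blue-capped vial moved by more than 10 mm (distance of vial_3 from where it was at the start of the episode above 0.01 m).
It also fails if it takes over 64 s, if anything falls off the work surface, if the arm or the gripper's body presses on something with over 40 N, if the wrist force passes 120 N, or if a joint passes its speed limit or range.

### The arm

A 7-joint arm with a two-finger parallel gripper is mounted at the origin on a cart in front of the work surface, level with it; the furniture and walls round the work are solid. World frame = base frame: x ahead of the robot, y to its left, z up, the work surface at z = 0. Lengths are in m, angles in rad, forces in N, time in s.
With the tool pointing down it reaches from about 0.425 to 0.925 m from the base axis. Payload 6.8 kg.
Tool frame: the origin (TCP) lies at the very end of the fingers, on their centre line; the grasp point (between the pads) lies 19 mm behind it; z points along the fingers, y is the line along which they close (so a half turn about z gives the same grasp; the last joint's range is limited). The gripper opens to 85 mm and grips with 20 to 120 N. Pads are 22 mm wide; open, the fingers measure 114 mm over their backs; the gripper's body (76 mm by 85 mm) begins 54 mm behind the grasp point. The pads swing forward as they close: fully open they stand 13 mm farther back than shut.
Start: joints at [1.218, 0.477, 0.022, 1.555, -0.011, 1.109, -0.083], TCP at [0.164, -0.655, 0.231] pointing down, gripper open.
Joint ranges: [-2.96, 2.96], [-0.34, 2.1], [-1.41, 1.46], [0.24, 2.44], [-1.37, 4.51], [0.17, 1.92], [-2.96, 2.96]. Speed limits (rad/s): [2.39, 2.39, 3.14, 3.14, 3.14, 3.14, 3.14].

### API

Orientations are given as a unit quaternion [w, x, y, z].
In Python, from station import monitor, eyes, bot gives the robot as it stands.
- The arm moves only by the tool creep_tool, called after ">>>" as name(argument=value, ...), one argument or row to a line, values as JSON. Schema: {"type":"object","properties":{"rows":{"type":"array","items":{"type":"object","properties":{"tx":{"type":"number"},"ty":{"type":"number"},"tz":{"type":"number"},"yaw":{"type":"number"},"jaw":{"type":"number"}},"additionalProperties":false,"required":["jaw"]},"minItems":1,"maxItems":20},"squeeze":{"type":"number"},"only":{"type":"string"},"quiet":{"type":"boolean"},"lines":{"type":"string"}},"required":["rows"],"additionalProperties":false}. rows is a list of rows, 1 to 20 of them, each an object with the fields tx, ty, tz (the shift in shares of the most that a row can go, 1 being 50 mm), yaw (a turn about the tool's z in fractions of the full range, 1 being 4 rad), jaw (the opening from 0.0 (shut) to 1.0 (fully open)); a field left out counts as zero (the opening has to be given); each row shifts and turns the commanded pose from where the row before left it, along the tool's axes as they then stand; what a row does not reach is not made up. A row lasts 1/10 s, in which the tool goes at most 0.05 m and 0.15 rad, less where a joint would pass 70% of its speed; a pose out of reach is approached as far as the arm can. The fingers move at their own pace and stop on an object; squeeze is the grip in N (left out, the last holds). Time passes only in rows, so rows that do not move let the fingers close. The tool returns the time, the measured TCP pose, the force, the opening and the grip force at its end. only (a regular expression) keeps the lines of the reply that match it, lines (a string "A,B") keeps lines A to B, and quiet returns only ok. Input that does not fit is refused with a message, and nothing moves.
- monitor.get_obs(): the state, without advancing time (a new reading comes with each control period).
- eyes.read_camera(name): name is "scene" or "top"; returns the picture (480x640x3 uint8, blue, green, red); there is no depth.
- eyes.camera_info(name): a dict with "vertical_fov" (degrees; the focal length in pixels is half the picture's height over the tangent of half this angle, whatever the lens; pixels are square), "cx", "cy" (the principal point, pixels), "view" (4x4, takes a point from world to camera coordinates). Camera axes: x right, y up, looking along -z (the intrinsics and any distortion apply to the point x, -y, -z); pixel columns grow to the right and rows downward; lengths in m; the calibration is good to about 2 mm. A picture is of the moment at which its call begins. camera_info takes no time and is no camera call.
- bot.hand_in(): hands the job in; it is judged then, once.
The state is a dict: "t": time; "q": joint angles; "joint_vel": joint speeds; "joint_torque": joint torques, N m; "eef_pos": TCP position; "tool_rot": TCP orientation; "contact_force": force on the tool from outside, world axes, zero at the start; "torque": the same for the moment, N m; "gripper_width": opening from 0.0 (shut) to 1.0 (fully open); "grasp_force": force on a finger pad.
Only numpy, scipy, OpenCV 4.12 (cv2) and the standard library are available. Lean on these libraries where they do the work, as an engineer would, in place of code of your own. Each camera call takes 0.05 s, during which the arm holds its last target. There are 200 camera calls.

## Working session

There is one attempt and no reset: what is moved stays moved. The work goes in short steps, Python scripts to look and compute and a tool call to move; the robot and the scene stay as the last step left them, time stands still between calls to the robot, and variables do not carry over. Pictures are saved under pics/ and viewed, at most 10 in all, crops included, and the job is handed in when it is done.

```bash
ls; mkdir -p pics; python3 - <<'E'
from station import monitor, eyes, bot
import cv2
for n in ("scene","top"):
    im=eyes.read_camera(n); cv2.imwrite(f"pics/{n}0.png",im); print(n,eyes.camera_info(n))
print(monitor.get_obs())
E
```

```text
pics
scene {'vertical_fov': 43.54000133731282, 'cx': 314.97372971089266, 'cy': 227.330833115067, 'view': array([[ 0.87393328, -0.48575296, -0.01687237, -0.56594577],
       [ 0.24983601,  0.41916953,  0.87285673, -0.22836035],
       [-0.41692036, -0.76703388,  0.48768478, -0.99692862],
       [ 0.        ,  0.        ,  0.        ,  1.        ]])}
top {'vertical_fov': 43.760009657183325, 'cx': 325.33307044402994, 'cy': 241.8223768924247, 'view': array([[ 0.0022008 , -0.99998873, -0.00420713, -0.04117728],
       [ 0.98463743,  0.00143242,  0.17460551, -0.62031075],
       [-0.17459752, -0.00452677,  0.98462948, -1.27450164],
       [ 0.        ,  0.        ,  0.        ,  1.        ]])}
{'t': 0.1, 'q': array([ 1.21791704,  0.47772779,  0.02236033,  1.55635112, -0.01147111,
        1.10927914, -0.0830976 ]), 'joint_vel': array([ 0.00058736, -0.00293025,  0.00082052, -0.0021218 ,  0.00024498,
        0.00072651, -0.00100087]), 'joint_torque': array([ 4.73784108e-03, -5.97756457e+01,  1.61322344e+00, -2.81953919e+01,
        1.27287905e-02,  4.95780056e-03, -1.65163993e-05]), 'eef_pos': array([ 0.16342411, -0.6543748 ,  0.23041695]), 'tool_rot': array([-7.99493012e-04,  9.92518201e-01,  1.22094021e-01, -1.75434771e-04]), 'contact_force': array([-0.49866449, -0.61631879,  0.05272849]), 'torque': array([-0.02065532,  0.00975337,  0.04814066]), 'grasp_force': 0.0, 'gripper_width': 1.002394083507392}
```

View pics/scene0.png

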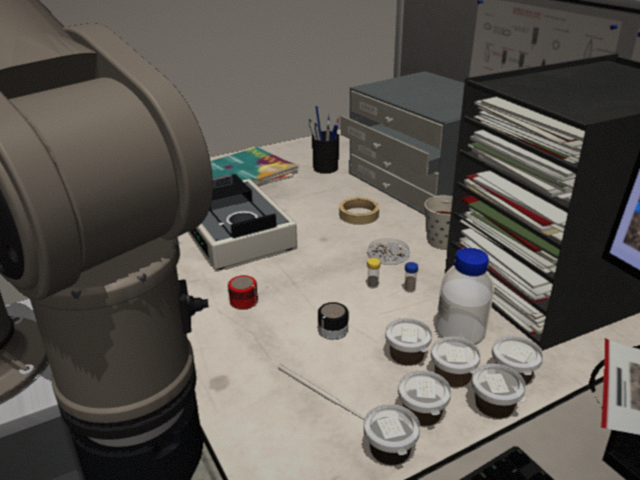

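View pics/top0.png

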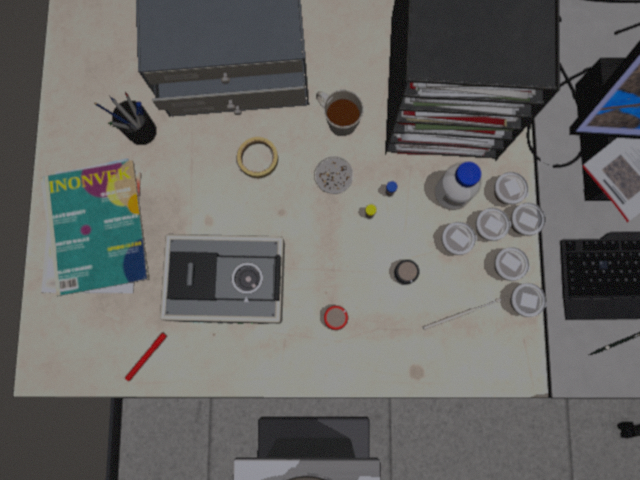

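The black-lidded cup candidates are the black-lid/metal one at top (406,271), scene (333,320), and the red look-alike at top (335,317), scene (243,291). The black one fits the description. I'll confirm it in an enlarged crop next to the analyser.

```bash
cat > h.py <<'E'
from station import monitor, eyes, bot
import numpy as np, cv2
from scipy.spatial.transform import Rotation as R
def cam(n):
    c=eyes.camera_info(n); f=240/np.tan(np.radians(c["vertical_fov"]/2)); return f,c["cx"],c["cy"],np.array(c["view"])
def ray(n,u,v,z):
    f,cx,cy,V=cam(n); d=V[:3,:3].T@np.array([(u-cx)/f,-(v-cy)/f,-1]); o=-V[:3,:3].T@V[:3,3]
    return o+d*(z-o[2])/d[2]
def proj(n,p):
    f,cx,cy,V=cam(n); q=V[:3,:3]@np.asarray(p)+V[:3,3]; return cx+f*q[0]/-q[2], cy-f*q[1]/-q[2]
E
python3 - <<'E'
from h import *
t=cv2.imread("pics/top0.png"); s=cv2.imread("pics/scene0.png")
a=cv2.resize(t[225:335,155:290],None,fx=4.4,fy=4.4,interpolation=cv2.INTER_CUBIC)[:484]
b=cv2.resize(t[250:295,385:430],(240,240),interpolation=cv2.INTER_CUBIC)
c=cv2.resize(s[295:345,308:358],(240,240),interpolation=cv2.INTER_CUBIC)
o=np.zeros((490,800,3),np.uint8);a=a[:,:555];o[:a.shape[0],:a.shape[1]]=a;o[:240,558:798]=b;o[245:485,558:798]=c
o=np.clip(o.astype(float)*1.8,0,255).astype(np.uint8)
cv2.imwrite("pics/crop1.png",o)
print("cup",ray("top",406,271,.044),ray("scene",333,311,.044)); print("cup base scene",ray("scene",333,337,0))
print("well",ray("top",246.5,280,.066)); print("scene well",ray("scene",241,219,.066))
for p in [(165,235),(284,237),(283,322),(162,320)]: print(ray("top",*p,.066))
print("red",ray("top",335,317,.04)); print("vials",ray("top",370,211,.058),ray("top",391,188,.058))
E
```

```text
cup [ 0.55668775 -0.21930967  0.044     ] [ 0.55926289 -0.22443559  0.044     ]
cup base scene [ 0.55104242 -0.23816033  0.        ]
well [0.53353866 0.13163646 0.066     ]
scene well [0.53896531 0.12872234 0.066     ]
[0.63314905 0.3144774  0.066     ]
[0.62902491 0.05119521 0.066     ]
[0.44284315 0.05069068 0.066     ]
[0.44659377 0.31179508 0.066     ]
red [ 0.45507479 -0.06160431  0.04      ]
vials [ 0.68995082 -0.13985013  0.058     ] [ 0.74311692 -0.18771895  0.058     ]
```

View pics/crop1.png

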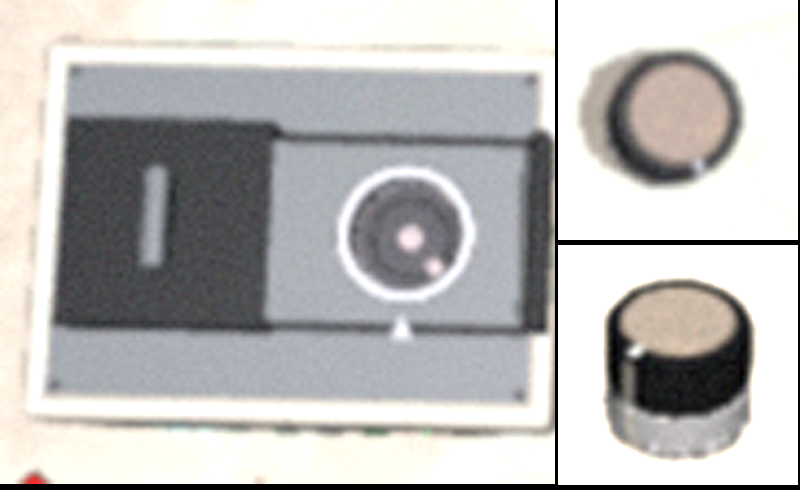

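The crop confirms the black lid on a bright metal body at top (407,272), with the mark at lower right of the lid. The well ring is at about (247,278), and the dog is visible as a bright spot at about (253.6,285.7). Next I refine these numerically.

```bash
python3 - <<'E'
from h import *
t=cv2.imread("pics/top0.png"); s=cv2.imread("pics/scene0.png")
def blobs(im,x0,x1,y0,y1,fn,k=4,amin=10):
    c=cv2.resize(im[y0:y1,x0:x1],None,fx=k,fy=k,interpolation=cv2.INTER_CUBIC).astype(int)
    m=fn(c).astype(np.uint8); n,_,st,ce=cv2.connectedComponentsWithStats(m)
    return [(st[i,4]/k/k,(ce[i]+.5)/k-.5+[x0,y0],(st[i,2:4]/k)) for i in range(1,n) if st[i,4]/k/k>amin/k]
win=lambda c:(c[...,2]-c[...,0]>8)&(c.sum(2)>180)
for n,im,b in (("top",t,(392,422,260,285)),("scene",s,(318,350,300,325))):
    for a,c,w in blobs(im,*b,win): 
        if a>20: print(n,"window",a,c,w,ray(n,*c,.044))
for n,im,b in (("top",t,(225,270,258,300)),("scene",s,(215,265,205,240))):
    g=cv2.cvtColor(im,cv2.COLOR_BGR2GRAY)[b[2]:b[3],b[0]:b[1]]; print(n,np.percentile(g,[5,50,95,100]))
    for a,c,w in blobs(im,*b,lambda c:c.mean(2)>128,4,3): print("bright",round(a,1),c,w,ray(n,*c,.066),ray(n,*c,.05))
# cup mark top
for a,c,w in blobs(t,400,418,270,288,lambda c:c.mean(2)>0,1): pass
print(cv2.cvtColor(t,cv2.COLOR_BGR2GRAY)[276:288,402:418])
E
```

```text
top window 36.3125 [393.94083477 265.13747849] [ 7.5  11.25] [ 0.56977828 -0.19277203  0.044     ]
top window 279.4375 [407.15178372 270.75416573] [19.   19.25] [ 0.55724185 -0.22187837  0.044     ]
scene window 192.375 [336.42454516 304.87897986] [32. 25.] [ 0.57337058 -0.21232798  0.044     ]
scene window 275.375 [332.62948252 310.45846573] [24.25 14.5 ] [ 0.55949128 -0.22279116  0.044     ]
top [ 59.  99. 139. 146.]
bright 173.2 [246.76204439 277.77792313] [31.   30.25] [0.53840889 0.13118725 0.066     ] [0.54026001 0.13337369 0.05      ]
bright 9.6 [247.80194805 278.75649351] [3.75 3.5 ] [0.53626767 0.12886339 0.066     ] [0.53809237 0.13102117 0.05      ]
bright 2.4 [253.38141026 285.29166667] [1.75 2.  ] [0.52199501 0.11635322 0.066     ] [0.52364365 0.11835667 0.05      ]
bright 3.8 [245.80416667 298.57916667] [2.25 2.25] [0.49307045 0.13212488 0.066     ] [0.49436229 0.13432288 0.05      ]
scene [  8.  83. 156. 201.]
bright 79.4 [239.32677165 214.87283465] [31.5  13.25] [0.54323683 0.14810532 0.066     ] [0.55391878 0.17674889 0.05      ]
bright 8.7 [220.71492806 223.36960432
[... 309 characters left out ...]
 103 102  98  84  58  49  81]
 [ 83  94 100 103 104 105 102 103 103 101  96  80  63  48  66 107]
 [ 60  74  84  89  99 101 101  97  97  99  78  57  46  63  98 129]
 [ 44  50  63  71  75  75  75  78  95 108  75  49  64  97 130 146]
 [ 34  33  42  49  49  54  48  55  82 107  87  78  99 128 143 149]
 [ 29  28  36  36  34  32  35  39  65  96 107 122 132 145 148 147]
 [ 45  39  35  35  39  44  49  61  85 114 132 141 147 148 147 147]
 [ 81  76  79  81  86  91 103 113 124 139 147 148 148 151 149 149]
 [126 127 127 128 129 131 133 139 146 147 148 146 147 146 146 148]
 [147 147 146 147 145 149 148 147 149 147 150 147 149 151 147 146]
 [147 148 148 148 148 148 151 147 148 147 149 148 147 147 148 148]]
```

The rows are not in the units I measure in: shifts go in shares of 50 mm and turns go in shares of 4 rad. I convert before sending: -0.132 rad is -0.033.

>>> creep_tool(
  rows=[
    {"yaw":-0.033,"jaw":1},
    {"yaw":-0.033,"jaw":1},
    {"yaw":-0.033,"jaw":1},
    {"yaw":-0.033,"jaw":1},
    {"yaw":-0.033,"jaw":1},
    {"yaw":-0.033,"jaw":1},
    {"yaw":-0.033,"jaw":1},
    {"yaw":-0.033,"jaw":1},
  ],
  squeeze=40,
)

```text
t: 0.9
eef_pos: [0.1634, -0.6546, 0.2307]
tool_rot: [-0.001, 0.794, 0.608, 0.0]
contact_force: [0.2, -0.1, 0.4]
gripper_width: 1.002
grasp_force: 0.0
```

Converted, 0.04 m is 0.8, 0.0207 m is 0.414.

>>> creep_tool(
  rows=[
    {"tx":0.8,"ty":0.414,"jaw":1},
    {"tx":0.8,"ty":0.414,"jaw":1},
    {"tx":0.8,"ty":0.414,"jaw":1},
    {"tx":0.8,"ty":0.414,"jaw":1},
    {"tx":0.8,"ty":0.414,"jaw":1},
    {"tx":0.8,"ty":0.414,"jaw":1},
    {"tx":0.8,"ty":0.414,"jaw":1},
    {"tx":0.8,"ty":0.414,"jaw":1},
    {"tx":0.8,"ty":0.414,"jaw":1},
    {"tx":0.8,"ty":0.414,"jaw":1},
    {"tx":0.8,"ty":0.414,"jaw":1},
    {"tx":0.8,"ty":0.414,"jaw":1},
    {"tx":0.8,"ty":0.414,"jaw":1},
    {"tz":0.8,"jaw":1},
    {"tz":0.8,"jaw":1},
    {"tz":0.6,"jaw":1},
    {"jaw":1},
    {"jaw":1},
  ],
)

```text
t: 2.7
eef_pos: [0.5616, -0.2255, 0.1215]
tool_rot: [-0.0, 0.796, 0.605, -0.0]
contact_force: [-0.7, 0.0, 1.3]
gripper_width: 0.997
grasp_force: 0.0
```

```bash
python3 - <<'E'
from h import *
o=monitor.get_obs();print(o['t'],o['q'],o['eef_pos'],o['tool_rot'],o['contact_force'])
E
```

```text
2.7 [ 0.5728074   0.51578519 -0.3897762   1.80191421  0.24676099  0.87269712
 -0.20111614] [ 0.56164128 -0.2254653   0.12148911] [-4.16896497e-04  7.95854677e-01  6.05487519e-01 -1.52357574e-04] [-0.67346537  0.02139911  1.25881757]
```

Converted, 0.03 m is 0.6, -0.0041 m is -0.082.

>>> creep_tool(
  rows=[
    {"tx":0.044,"ty":-0.082,"jaw":1},
    {"tz":0.6,"jaw":1},
    {"tz":0.6,"jaw":1},
    {"tz":0.4,"jaw":1},
    {"tz":0.2,"jaw":1},
    {"tz":0.2,"jaw":1},
    {"jaw":1},
    {"jaw":1},
  ],
)

```text
t: 3.5
eef_pos: [0.5591, -0.2225, 0.0223]
tool_rot: [0.001, 0.796, 0.605, 0.0]
contact_force: [-0.2, -0.3, 0.5]
gripper_width: 1.0
grasp_force: 0.0
```

```bash
python3 - <<'E'
from h import *
o=monitor.get_obs();print(o['eef_pos'],o['contact_force'])
for n in("scene","top"): cv2.imwrite(f"pics/{n}1.png",eyes.read_camera(n))
a=cv2.imread("pics/scene1.png")[240:380,240:420];cv2.imwrite("pics/crop2.png",cv2.resize(a,None,fx=3,fy=3,interpolation=cv2.INTER_CUBIC))
E
```

```text
[ 0.55905998 -0.22251142  0.02233359] [-0.24737941 -0.30224759  0.49897994]
```

View pics/crop2.png

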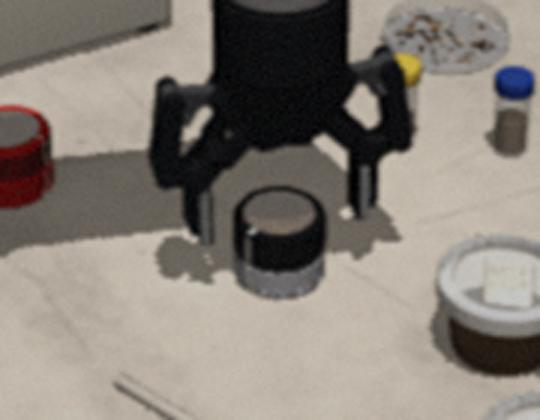

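The open fingers straddle the cup cleanly, with tips at about (205,240) and (360,215) in the crop. I'll close, lift slightly and check.

>>> creep_tool(
  rows=[
    {"jaw":0.7},
    {"jaw":0.5},
    {"jaw":0.4},
    {"jaw":0.4},
    {"jaw":0.4},
    {"jaw":0.4},
    {"jaw":0.4},
    {"jaw":0.4},
  ],
  squeeze=40,
)

```text
t: 4.4
eef_pos: [0.5585, -0.2224, 0.022]
tool_rot: [0.0, 0.796, 0.605, 0.0]
contact_force: [-1.4, 0.5, 5.5]
gripper_width: 0.617
grasp_force: 41.4
```

>>> creep_tool(
  rows=[
    {"tz":-0.6,"jaw":0.4},
    {"tz":-0.8,"jaw":0.4},
    {"tz":-0.8,"jaw":0.4},
    {"jaw":0.4},
    {"jaw":0.4},
  ],
)

```text
t: 4.9
eef_pos: [0.5585, -0.2225, 0.1319]
tool_rot: [0.001, 0.796, 0.605, 0.0]
contact_force: [-1.0, 0.1, -3.1]
gripper_width: 0.617
grasp_force: 43.2
```

Converted, 0.042 m is 0.84, -0.01415 m is -0.283, -0.1 rad is -0.025.

>>> creep_tool(
  rows=[
    {"tz":-0.6,"jaw":0.4},
    {"tx":0.84,"ty":-0.283,"jaw":0.4},
    {"tx":0.84,"ty":-0.283,"jaw":0.4},
    {"tx":0.84,"ty":-0.283,"jaw":0.4},
    {"tx":0.84,"ty":-0.283,"jaw":0.4},
    {"tx":0.84,"ty":-0.283,"jaw":0.4},
    {"tx":0.84,"ty":-0.283,"jaw":0.4},
    {"tx":0.84,"ty":-0.283,"jaw":0.4},
    {"tx":0.84,"ty":-0.283,"jaw":0.4},
    {"tz":0.4,"yaw":-0.025,"jaw":0.4},
    {"tz":0.3,"yaw":-0.025,"jaw":0.4},
    {"jaw":0.4},
    {"jaw":0.4},
    {"jaw":0.4},
  ],
)

```text
t: 6.3
eef_pos: [0.539, 0.1314, 0.1264]
tool_rot: [-0.0, 0.732, 0.681, 0.0]
contact_force: [-0.5, -0.0, -2.2]
gripper_width: 0.62
grasp_force: 43.2
```

```bash
python3 - <<'E'
from h import *
o=monitor.get_obs();print(o['q'],o['eef_pos'],o['tool_rot'],o['contact_force'])
for n in("scene","top"): cv2.imwrite(f"pics/{n}2.png",eyes.read_camera(n))
a=cv2.resize(cv2.imread("pics/scene2.png")[110:280,150:320],None,fx=3,fy=3,interpolation=cv2.INTER_CUBIC)[:,:400]
a=cv2.resize(cv2.imread("pics/scene2.png")[130:270,180:310],(400,431),interpolation=cv2.INTER_CUBIC)
b=cv2.resize(cv2.imread("pics/top2.png")[220:350,180:301],(400,430),interpolation=cv2.INTER_CUBIC)
cv2.imwrite("pics/crop3.png",np.clip(np.hstack([a[:430],b])*1.6,0,255).astype(np.uint8))
E
```

```text
[ 0.07627249  0.462094   -0.5419782   1.9113736   0.31064779  0.85129327
 -0.69921678] [0.53900281 0.13141232 0.12642541] [-2.79959388e-05  7.32323507e-01  6.80956886e-01  1.52228213e-05] [-0.4654326  -0.0217711  -2.18100093]
```

View pics/crop3.png

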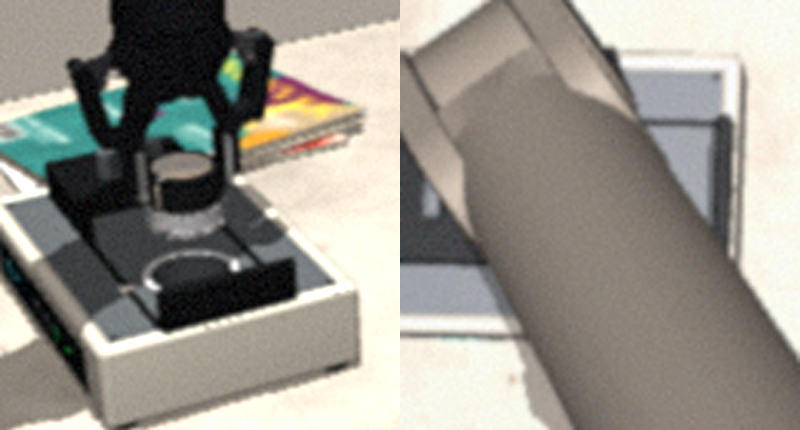

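The cup hangs upright above the well: window at crop (184,167), ring centre at x≈192. The top camera is blocked by the arm. I'll check the cup's axis against the ring numerically in the scene view.

```bash
python3 - <<'E'
from h import *
from scipy.optimize import least_squares
s0=cv2.imread("pics/scene0.png"); s=cv2.imread("pics/scene2.png")
# window now
b=(222,258,172,196)
def window(im,b,z):
    k=4;c=cv2.resize(im[b[2]:b[3],b[0]:b[1]],None,fx=k,fy=k,interpolation=cv2.INTER_CUBIC).astype(int)
    m=((c[...,2]-c[...,0]>8)&(c.sum(2)>150)).astype(np.uint8);n,_,st,ce=cv2.connectedComponentsWithStats(m)
    for i in range(1,n):
        if st[i,4]>800: p=(ce[i]+.5)/k-.5+[b[0],b[2]];print(st[i]/k,p,ray("scene",*p,z))
window(s,b,.1484)
print("expected px for TCP:",proj("scene",(.539,.1314,.1484)))
# ring: fit circle centre on deck maximising brightness along projected circle, both cams
for n,im in(("scene",s0),("top",cv2.imread("pics/top0.png"))):
    g=cv2.GaussianBlur(cv2.cvtColor(im,cv2.COLOR_BGR2GRAY).astype(np.float32),(0,0),.7)
    best=[]
    th=np.linspace(0,2*np.pi,90)
    if n=="scene": th=np.linspace(np.pi*.1,np.pi*1.3,70)
    for r in(.029,.030,.031,.032):
      for x in np.arange(.530,.548,.0005):
        for y in np.arange(.122,.142,.0005):
            u=np.array([proj_ for proj_ in [0]]) if 0 else None
            P=np.c_[x+r*np.cos(th),y+r*np.sin(th),np.full(len(th),.066)]
            f,cx,cy,V=CAM if 0 else (C[n] if 'C' in globals() and n in C else (globals().setdefault('C',{}).setdefault(n,cam(n))))
            q=P@V[:3,:3].T+V[:3,3];uu=(cx-f*q[:,0]/q[:,2]).astype(np.float32);vv=(cy+f*q[:,1]/q[:,2]).astype(np.float32)
            val=cv2.remap(g,uu[None],vv[None],cv2.INTER_LINEAR);best.append((float(val.mean()),r,x,y))
    print(n,sorted(best)[-3:])
E
```

```text
[  7.5    7.75  19.25   8.5  444.  ] [239.06221847 183.83065878] [0.54146765 0.12873777 0.1484    ]
expected px for TCP: (np.float64(237.46531926429878), np.float64(183.62582749852734))
scene [(124.0404281616211, 0.029, np.float64(0.5399999999999989), np.float64(0.1345)), (124.10057067871094, 0.029, np.float64(0.5399999999999989), np.float64(0.135)), (124.10425567626953, 0.03, np.float64(0.5409999999999988), np.float64(0.134))]
top [(131.88165283203125, 0.032, np.float64(0.5384999999999991), np.float64(0.1315)), (131.94796752929688, 0.031, np.float64(0.5384999999999991), np.float64(0.1315)), (132.0178680419922, 0.032, np.float64(0.538999999999999), np.float64(0.1315))]
```

Converted, 0.01 m is 0.2, 0.0006 m is 0.012.

>>> creep_tool(
  rows=[
    {"ty":0.012,"tz":0.2,"jaw":0.4},
    {"tz":0.2,"jaw":0.4},
    {"tz":0.2,"jaw":0.4},
    {"tz":0.08,"jaw":0.4},
    {"jaw":0.4},
    {"jaw":0.4},
  ],
)

```text
t: 7.0
eef_pos: [0.5395, 0.1318, 0.0922]
tool_rot: [-0.0, 0.731, 0.682, -0.0]
contact_force: [0.2, 0.1, -1.7]
gripper_width: 0.614
grasp_force: 43.2
```

>>> creep_tool(
  rows=[
    {"tz":0.02,"jaw":0.4},
    {"tz":0.02,"jaw":0.4},
    {"tz":0.02,"jaw":0.4},
    {"tz":0.02,"jaw":0.4},
    {"jaw":0.4},
  ],
)

```text
t: 7.5
eef_pos: [0.5393, 0.1316, 0.0882]
tool_rot: [-0.0, 0.731, 0.682, -0.0]
contact_force: [0.2, 0.1, -1.7]
gripper_width: 0.618
grasp_force: 43.2
```

Underside is now at the well mouth. I'll ease in.

Converted, 0.001 m is 0.02.

>>> creep_tool(
  rows=[
    {"tz":0.02,"jaw":0.4},
    {"tz":0.02,"jaw":0.4},
    {"tz":0.02,"jaw":0.4},
    {"jaw":0.4},
  ],
)

```text
t: 7.9
eef_pos: [0.5393, 0.1316, 0.0851]
tool_rot: [-0.0, 0.731, 0.682, -0.0]
contact_force: [-0.8, 0.2, -1.9]
gripper_width: 0.613
grasp_force: 43.2
```

>>> creep_tool(
  rows=[
    {"tz":0.02,"jaw":0.4},
    {"tz":0.02,"jaw":0.4},
    {"jaw":0.4},
  ],
)

```text
t: 8.2
eef_pos: [0.5393, 0.1317, 0.0831]
tool_rot: [-0.0, 0.731, 0.682, -0.0]
contact_force: [-0.3, 0.1, -2.0]
gripper_width: 0.617
grasp_force: 43.2
```

Converted, 0.0015 m is 0.03.

>>> creep_tool(
  rows=[
    {"tz":0.03,"jaw":0.4},
    {"tz":0.03,"jaw":0.4},
    {"tz":0.03,"jaw":0.4},
    {"jaw":0.4},
  ],
)

```text
t: 8.6
eef_pos: [0.5392, 0.1316, 0.0785]
tool_rot: [-0.0, 0.731, 0.682, -0.0]
contact_force: [-0.0, -0.5, -1.2]
gripper_width: 0.612
grasp_force: 43.2
```

>>> creep_tool(
  rows=[
    {"tz":0.02,"jaw":0.4},
    {"tz":0.02,"jaw":0.4},
    {"tz":0.02,"jaw":0.4},
    {"jaw":0.4},
  ],
)

```text
t: 9.0
eef_pos: [0.5393, 0.1316, 0.0757]
tool_rot: [-0.0, 0.731, 0.682, -0.0]
contact_force: [0.2, 0.7, -2.1]
gripper_width: 0.616
grasp_force: 43.2
```

Converted, 0.001 m is 0.02, 0.0005 m is 0.01.

>>> creep_tool(
  rows=[
    {"tz":0.02,"jaw":0.4},
    {"tz":0.01,"jaw":0.4},
    {"jaw":0.4},
  ],
)

```text
t: 9.3
eef_pos: [0.5394, 0.1317, 0.0742]
tool_rot: [-0.0, 0.731, 0.682, -0.0]
contact_force: [-0.1, -0.8, -2.0]
gripper_width: 0.617
grasp_force: 43.2
```

>>> creep_tool(
  rows=[
    {"tz":0.01,"jaw":0.4},
    {"tz":0.01,"jaw":0.4},
    {"jaw":0.4},
  ],
)

```text
t: 9.6
eef_pos: [0.5395, 0.1318, 0.0735]
tool_rot: [0.0, 0.731, 0.682, 0.0]
contact_force: [0.0, -0.7, 0.2]
gripper_width: 0.617
grasp_force: 43.3
```

>>> creep_tool(
  rows=[
    {"tz":0.01,"jaw":0.4},
    {"tz":0.01,"jaw":0.4},
    {"jaw":0.4},
  ],
)

```text
t: 9.9
eef_pos: [0.5395, 0.1318, 0.0724]
tool_rot: [0.0, 0.731, 0.682, 0.0]
contact_force: [-0.5, 1.1, 2.2]
gripper_width: 0.617
grasp_force: 43.4
```

Contact with the dog is at the expected height, and the z force has gone from -2 to +2 N. I'll press a bit and turn counter-clockwise.

Converted, 0.001 m is 0.02, -0.02 rad is -0.005.

>>> creep_tool(
  rows=[
    {"tz":0.02,"yaw":-0.005,"jaw":0.4},
    {"yaw":-0.005,"jaw":0.4},
    {"jaw":0.4},
  ],
)

```text
t: 10.2
eef_pos: [0.5391, 0.132, 0.0712]
tool_rot: [-0.0, 0.717, 0.697, -0.0]
contact_force: [-2.1, 3.0, 2.0]
gripper_width: 0.616
grasp_force: 43.5
```

>>> creep_tool(
  rows=[
    {"yaw":-0.005,"jaw":0.4},
    {"yaw":-0.005,"jaw":0.4},
    {"jaw":0.4},
  ],
)

```text
t: 10.5
eef_pos: [0.5397, 0.1309, 0.0711]
tool_rot: [0.0, 0.703, 0.711, -0.0]
contact_force: [0.2, 0.6, -1.6]
gripper_width: 0.617
grasp_force: 43.2
```

The force dropped back to -1.6 N, so the notch is over the dog. I'll lower to home.

Converted, 0.001 m is 0.02, 0.0005 m is 0.01.

>>> creep_tool(
  rows=[
    {"tz":0.02,"jaw":0.4},
    {"tz":0.01,"jaw":0.4},
    {"jaw":0.4},
  ],
)

```text
t: 10.8
eef_pos: [0.5395, 0.1311, 0.0696]
tool_rot: [0.0, 0.704, 0.71, -0.0]
contact_force: [1.7, -1.0, -1.6]
gripper_width: 0.613
grasp_force: 43.2
```

>>> creep_tool(
  rows=[
    {"tz":0.01,"jaw":0.4},
    {"tz":0.01,"jaw":0.4},
    {"jaw":0.4},
  ],
)

```text
t: 11.1
eef_pos: [0.5396, 0.1314, 0.0688]
tool_rot: [0.0, 0.704, 0.711, -0.0]
contact_force: [1.2, -2.1, -1.4]
gripper_width: 0.616
grasp_force: 43.2
```

Converted, 0.0005 m is 0.01.

>>> creep_tool(
  rows=[
    {"tz":0.01,"jaw":0.4},
    {"tz":0.01,"jaw":0.4},
    {"jaw":0.4},
  ],
)

```text
t: 11.4
eef_pos: [0.5397, 0.1313, 0.0681]
tool_rot: [0.0, 0.704, 0.711, -0.0]
contact_force: [0.0, -4.1, 4.4]
gripper_width: 0.613
grasp_force: 43.7
```

>>> creep_tool(
  rows=[
    {"tz":0.006,"jaw":0.4},
    {"tz":0.006,"jaw":0.4},
    {"jaw":0.4},
  ],
)

```text
t: 11.7
eef_pos: [0.5397, 0.1312, 0.068]
tool_rot: [0.001, 0.704, 0.71, -0.0]
contact_force: [-1.6, -4.7, 10.4]
gripper_width: 0.618
grasp_force: 44.3
```

Floor contact came at TCP z=0.068, exactly the home height. Now release.

Converted, -0.0005 m is -0.01.

>>> creep_tool(
  rows=[
    {"tz":-0.01,"jaw":0.4},
    {"jaw":0.65},
    {"jaw":0.75},
    {"jaw":0.85},
    {"jaw":0.9},
    {"jaw":0.9},
    {"jaw":0.9},
  ],
)

```text
t: 12.4
eef_pos: [0.5394, 0.1318, 0.0677]
tool_rot: [-0.0, 0.704, 0.711, 0.0]
contact_force: [-0.4, 0.2, 0.5]
gripper_width: 0.902
grasp_force: 0.0
```

>>> creep_tool(
  rows=[
    {"tz":-0.4,"jaw":0.9},
    {"tz":-0.8,"jaw":0.9},
    {"tz":-0.8,"jaw":0.9},
    {"tz":-0.8,"jaw":0.9},
    {"jaw":0.9},
    {"jaw":0.9},
  ],
)

```text
t: 13.0
eef_pos: [0.5399, 0.1317, 0.2085]
tool_rot: [0.001, 0.704, 0.711, 0.001]
contact_force: [-0.5, 0.2, -0.6]
gripper_width: 0.899
grasp_force: 0.0
```

```bash
python3 - <<'E'
from h import *
for n in("scene","top"): cv2.imwrite(f"pics/{n}3.png",eyes.read_camera(n))
a=cv2.resize(cv2.imread("pics/scene3.png")[140:280,170:310],None,fx=4,fy=4,interpolation=cv2.INTER_CUBIC)
cv2.imwrite("pics/crop4.png",np.clip(a*1.5,0,255).astype(np.uint8))
# hood fin from top0 : z deck+31+24=.121
print(ray("top",190,273.5,.121), "expected cup-top px home/riding", proj("scene",(.5396,.1313,.090)),proj("scene",(.5396,.1313,.096)))
E
```

```text
[0.54083953 0.24277425 0.121     ] expected cup-top px home/riding (np.float64(239.9345112728891), np.float64(208.51091516502066)) (np.float64(239.71471838608315), np.float64(206.00082418143458))
```

View pics/crop4.png

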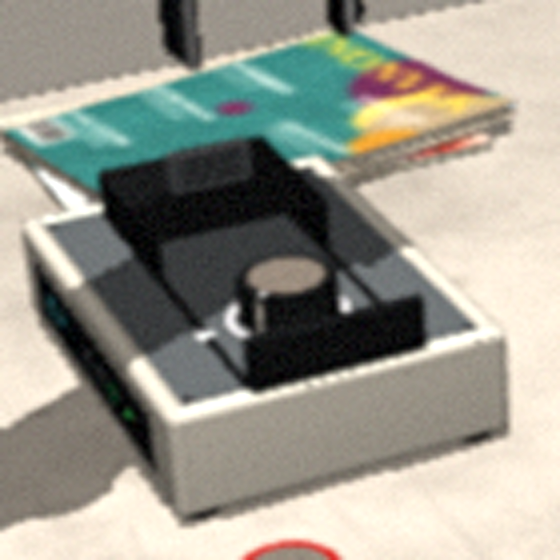

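The cup is home: window at (242.5,209.3) px against 208.5 predicted for home and 206 for riding, with only the lid showing. Next I shut the fingers and push the hood by its fin, which is at about (0.540, 0.243).

Converted, 0.04 m is 0.8, 0.015 m is 0.3.

>>> creep_tool(
  rows=[
    {"tx":0.8,"jaw":0},
    {"tx":0.8,"jaw":0},
    {"tx":0.8,"jaw":0},
    {"tx":0.52,"jaw":0},
    {"jaw":0},
    {"jaw":0},
    {"tz":0.6,"jaw":0},
    {"tz":0.6,"jaw":0},
    {"tz":0.6,"jaw":0},
    {"tz":0.3,"jaw":0},
    {"jaw":0},
    {"jaw":0},
  ],
  squeeze=40,
)

```text
t: 14.3
eef_pos: [0.5385, 0.2773, 0.1033]
tool_rot: [0.0, 0.704, 0.71, 0.0]
contact_force: [0.5, -0.7, 0.9]
gripper_width: 0.0
grasp_force: 0.0
```

Converted, -0.01 m is -0.2.

>>> creep_tool(
  rows=[
    {"tx":-0.2,"jaw":0},
    {"tx":-0.2,"jaw":0},
    {"tx":-0.2,"jaw":0},
    {"jaw":0},
  ],
)

```text
t: 14.7
eef_pos: [0.539, 0.2454, 0.1033]
tool_rot: [0.001, 0.704, 0.71, 0.0]
contact_force: [-0.1, 0.1, 0.1]
gripper_width: -0.001
grasp_force: 0.0
```

>>> creep_tool(
  rows=[
    {"tx":-0.24,"jaw":0},
    {"tx":-0.24,"jaw":0},
    {"tx":-0.24,"jaw":0},
    {"tx":-0.24,"jaw":0},
    {"tx":-0.24,"jaw":0},
    {"tx":-0.24,"jaw":0},
    {"jaw":0},
  ],
)

```text
t: 15.4
eef_pos: [0.5392, 0.1722, 0.1023]
tool_rot: [0.001, 0.705, 0.71, -0.001]
contact_force: [-0.5, -0.4, 0.6]
gripper_width: 0.001
grasp_force: 0.0
```

```bash
python3 - <<'E'
from h import *
cv2.imwrite("pics/scene4.png",eyes.read_camera("scene"))
a=cv2.resize(cv2.imread("pics/scene4.png")[120:280,170:330],None,fx=3,fy=3,interpolation=cv2.INTER_CUBIC)
cv2.imwrite("pics/crop5.png",np.clip(a*1.8,0,255).astype(np.uint8))
E
```

```text
(no output)
```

View pics/crop5.png

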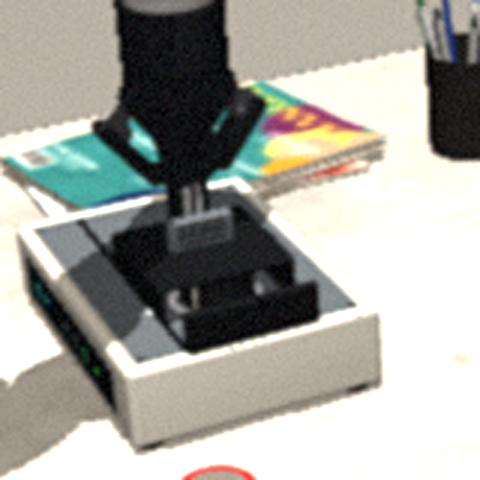

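The hood is sliding, with the fin at crop (203,230) in front of the fingers, and it already passes over the cup. I'll continue until it stops.

Converted, -0.01 m is -0.2, -0.008 m is -0.16.

>>> creep_tool(
  rows=[
    {"tx":-0.2,"jaw":0},
    {"tx":-0.2,"jaw":0},
    {"tx":-0.16,"jaw":0},
    {"jaw":0},
  ],
)

```text
t: 15.85
eef_pos: [0.5394, 0.1455, 0.1025]
tool_rot: [0.0, 0.704, 0.71, -0.001]
contact_force: [-0.1, -0.4, 0.2]
gripper_width: -0.001
grasp_force: 0.0
```

>>> creep_tool(
  rows=[
    {"tx":-0.06,"jaw":0},
    {"tx":-0.06,"jaw":0},
    {"jaw":0},
  ],
)

```text
t: 16.15
eef_pos: [0.5394, 0.1413, 0.1027]
tool_rot: [0.0, 0.704, 0.711, -0.0]
contact_force: [-0.7, 0.2, -0.0]
gripper_width: -0.001
grasp_force: 0.1
```

Converted, -0.002 m is -0.04.

>>> creep_tool(
  rows=[
    {"tx":-0.04,"jaw":0},
    {"tx":-0.04,"jaw":0},
    {"jaw":0},
  ],
)

```text
t: 16.45
eef_pos: [0.5394, 0.1374, 0.1027]
tool_rot: [0.0, 0.704, 0.711, -0.0]
contact_force: [0.3, 1.2, -0.4]
gripper_width: -0.002
grasp_force: 0.6
```

Converted, -0.002 m is -0.04.

>>> creep_tool(
  rows=[
    {"tx":-0.04,"jaw":0},
    {"tx":-0.04,"jaw":0},
    {"jaw":0},
  ],
)

```text
t: 16.75
eef_pos: [0.5393, 0.135, 0.1028]
tool_rot: [-0.001, 0.703, 0.711, 0.001]
contact_force: [-0.0, 5.7, -2.4]
gripper_width: -0.001
grasp_force: 2.6
```

>>> creep_tool(
  rows=[
    {"tx":-0.04,"jaw":0},
    {"jaw":0},
  ],
)

```text
t: 16.95
eef_pos: [0.5393, 0.1349, 0.1028]
tool_rot: [-0.001, 0.703, 0.711, 0.002]
contact_force: [0.1, 10.3, -4.2]
gripper_width: 0.0
grasp_force: 4.7
```

It stops firmly at TCP y=0.135, the predicted shut position. I'll back off, retreat and look.

Converted, -0.04 m is -0.8, -0.02 m is -0.4.

>>> creep_tool(
  rows=[
    {"tx":0.2,"jaw":0},
    {"tx":0.2,"jaw":0},
    {"tz":-0.8,"jaw":0},
    {"tz":-0.8,"jaw":0},
    {"tx":0.8,"tz":-0.4,"jaw":0},
    {"tx":0.8,"jaw":0},
    {"tx":0.8,"jaw":0},
    {"jaw":0},
    {"jaw":0},
    {"jaw":0},
  ],
)

```text
t: 17.95
eef_pos: [0.5383, 0.2704, 0.2024]
tool_rot: [0.0, 0.704, 0.71, -0.001]
contact_force: [0.7, -0.8, -0.5]
gripper_width: -0.001
grasp_force: 0.0
```

```bash
python3 - <<'E'
from h import *
a=eyes.read_camera("scene");b=eyes.read_camera("top")
a=cv2.resize(a[140:280,170:310],(400,400),interpolation=cv2.INTER_CUBIC);b=cv2.resize(b[210:350,150:290],(400,400),interpolation=cv2.INTER_CUBIC)
cv2.imwrite("pics/crop6.png",np.clip(np.hstack([a,b])*1.7,0,255).astype(np.uint8))
E
```

```text
(no output)
```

View pics/crop6.png

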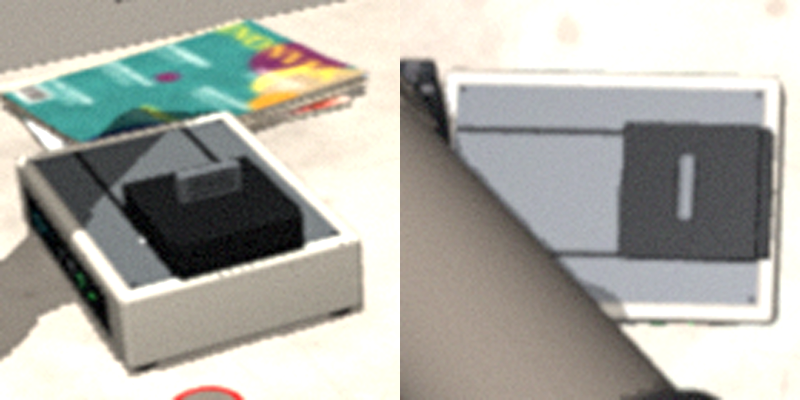

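The hood lies flush against the end wall (top crop, right edge at about x=770) and the robot is clear of everything. Handing in.

```bash
python3 -c "
from station import bot; print(bot.hand_in())"
```

```text
the job is handed in; nothing more can be done
None
```

The cup is home in the well with its notch over the drive dog and released, the hood is shut against the end wall, and the job was handed in at about 18 s; hand-in returned no verdict.

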